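# Slide a specimen carrier home under a low scanner bridge

## Robot

A 6-joint arm with a two-finger parallel gripper is mounted at the origin on a cart in front of the work surface, level with it; the furniture and walls round the work are solid. World frame = base frame: x ahead of the robot, y to its left, z up, the work surface at z = 0. Lengths are in m, angles in rad, forces in N, time in s.
With the tool pointing down it reaches from about 0.3 to 0.875 m from the base axis. Payload 4.2 kg.
Tool frame: the origin (TCP) lies midway between the tips of the shut fingers; the grasp point (between the pads) lies 19 mm behind it; z points along the fingers, y is the line along which they close (so a half turn about z gives the same grasp; the last joint's range is limited). The gripper opens to 85 mm and grips with 20 to 120 N. Pads are 22 mm wide; open, the fingers measure 114 mm over their backs; the gripper's body (76 mm by 85 mm) begins 54 mm behind the grasp point. The pads swing forward as they close: fully open they stand 13 mm farther back than shut.
Start: joints at [-1.256, 0.32, 1.565, -0, 1.257, -0.02], TCP at [0.189, -0.543, 0.231] pointing down, gripper open.
Joint ranges: [-3.11, 3.11], [-0.84, 2.01], [0.21, 2.61], [-1.34, 4.49], [0.05, 2.63], [-2.56, 2.56]. Speed limits (rad/s): [2.57, 2.57, 3.14, 3.14, 3.14, 3.14].

## Interface

Orientations are given as a rotation vector (axis times angle).
In Python, from bench import ctrl, capture, order, boxes_of, silhouettes, pinpoint gives the robot as it stands.
- The arm moves only by the shell command python3 -m handwheel 'ROWS' [OPENING] [FORCE]. ROWS is JSON, a list that holds one entry, the list of rows, each a list of 4 numbers: the shift along the world's x, y, z in units of 25 mm (1.0 is 25 mm), then the turn about the world's z in units of 10 degrees (1.0 is 10 degrees). In form: [[[x, y, z, spin], ...]]. A call has 1 to 10 rows; each row shifts and turns the commanded pose from where the row before left it; what a row does not reach is not made up. A row lasts 1/8 s, in which the tool goes at most 62.5 mm and 10.7 degrees, less where a joint would pass 70% of its speed; a pose out of reach is approached as far as the arm can. A call is refused whole if a number of a shift passes 1 or a number of a turn 1, either way. A call with a gripper value outside its range is refused whole. OPENING is the opening, from 0 (shut) to 1 (fully open), set as the call begins (- or left out, the last holds). The fingers move at their own pace and stop on an object; FORCE is the grip in N (left out, the last holds). Time passes only in rows, so rows that do not move let the fingers close. It gives the time, the measured TCP pose, the force, the opening and the grip force at its end, in the units of the state.
- ctrl.observe(): the state, without advancing time (a new reading comes with each control period).
- capture(name): name is "side" or "top"; returns a dict with "color" (400x640x3 uint8, blue, green, red), "range_z" (400x640 float32, m along the optical axis (not along the pixel's ray), 0 where there is no reading), "vfov" (degrees; the focal length in pixels is half the picture's height over the tangent of half this angle, whatever the lens; pixels are square), "cx", "cy" (the principal point, pixels), "extrinsics" (4x4, takes a point from camera to world coordinates). Camera axes: x right, y up, looking along -z (the intrinsics and any distortion apply to the point x, -y, -z); pixel columns grow to the right and rows downward; lengths in m; the calibration is good to about 2 mm. A picture is of the moment at which its call begins.
- order.hand_in(): hands the job in; it is judged then, once.
Trained networks look in the newest picture that a camera, given by its name, has taken for a name from the list of things; names that differ only in an ending like _2 or _b are one class to them, and where a whole thing is asked for, a point or a joint stands for the part that bears it (a point fixed in the world has none). Each returns a list of dicts, best first, with "p" (0 to 1); they miss things now and then, are a little off and sometimes report something else, mostly with a low value. They report only what shows in the picture. A call takes as long as a camera call. They do not tell look-alikes from the thing itself.
- boxes_of(camera, label): "point" ([x, y, z] in m, in world coordinates, good to about 4 mm: the middle of the surface that is visible of it).
- silhouettes(camera, label): "pixels" (400x640 bool, what is visible of it).
- pinpoint(camera, label): "point" ([x, y, z] in m, in world coordinates, good to about 4 mm: a listed point, or the origin of a listed thing).
The state is a dict: "time": time; "joint_positions": joint angles; "qd": joint speeds; "joint_torque": joint torques, N m; "tool_pos": TCP position; "tool_rot": TCP orientation; "force": force on the tool from outside, world axes, zero at the start; "wrist_torque": the same for the moment, N m; "grip_width": finger opening in m; "grasp_force": force on a finger pad.
Only numpy, scipy, OpenCV 4.12 (cv2) and the standard library are available. Lean on these libraries where they do the work, as an engineer would, in place of code of your own. Each camera call takes 0.05 s, during which the arm holds its last target. There are 200 camera calls.

## Task

Push the flat metal carrier with its four glass slides along the worktop and under the low white scanner bridge, in at the side with the flared cheeks, until it is fully home against the stop bar behind the bridge. Only push it with the fingers: it stays flat on the worktop the whole way, neither lifted nor tipped. Leave the vial, the bottle, the petri dish and the timer where they stand.

Things in the scene. Friction and masses are not known exactly. Their poses are not given: they have to be found in the camera images.
- carrier: Loose flat bare-metal slide carrier: a plate 120 mm long (own x), 84 wide (own y), 12 high, four glass slides lying across it; 0.15 to 0.3 kg. Origin at the centre of its underside, z up. Both ends alike; either goes in first. Starts before the bridge's flared mouth, its middle 190 to 250 from the bridge's origin, up to 30 beside the centre line, turned up to 0.35 rad from it. Slides with friction.
- bridge: White scanner bridge fixed to the worktop. Origin on the worktop under the beam's middle; own +x is the in-feed direction (roughly world -y, to the robot's right, up to 0.2 rad off), z up. Beam from x = -25 to 25 mm, underside 16 above the worktop, top 39. The feet leave a channel 90 wide (y = -45 to 45); outer faces at y = +-59. The carrier is home with its origin at x = 0, front edge on the stop bar.
- mouth (a point): Middle of the bridge's flared mouth, on the worktop at x = -50 mm in the bridge's frame, axes as the bridge's. Metal cheeks 14 high flare from the feet to a mouth about 112 wide here; nothing of the bridge lies farther out than x = -53. The home carrier's rear edge is at x = -60, still outside the cheeks, within reach of fingers.
- stop (a point): Foot of the middle of the stop bar's near face, at x = +60 mm in the bridge's frame, axes as the bridge's. Metal bar 12 high across the channel behind the beam; rails 10 high at both sides of the channel lead to it.
- vial: Small clear screw-cap vial with a black cap, 22 mm across, 50 high, standing beside the bridge, on its far side from the robot; origin at the centre of its underside. Bystander.
- bottle: Clear bottle with a blue cap, 56 mm across, 105 high, standing; origin at the centre of its underside. Bystander.
- dish: Petri dish with lid, 60 mm across, 15 high, lying flat; origin at the centre of its underside. Bystander.
- timer: Light grey bench timer with three keys, 62 x 66 x 20 mm high, lying flat; origin at the centre of its underside. Bystander.
Mind the look-alikes: they are no part of the job. There is more than one size of the bridge; the job needs the larger.

How it is judged:
By the outcome, as a careful person would: the job done as asked, in the order asked, and still so for the second after the job is handed in, with the robot touching nothing.
It also fails if it takes over 58 s, if anything falls off the work surface, if the arm or the gripper's body presses on something with over 40 N, if the wrist force passes 120 N, or if a joint passes its speed limit or range.

## Working session

There is one attempt and no reset: what is moved stays moved. The work goes in short steps, Python scripts to look and compute and a shell command to move; the robot and the scene stay as the last step left them, time stands still between calls to the robot, and variables do not carry over. Pictures are saved under pics/ and viewed, at most 10 in all, crops included, and the job is handed in when it is done.

```bash
mkdir -p pics
cat > h.py <<'E'
import numpy as np, cv2
from bench import ctrl, capture, order, boxes_of, silhouettes, pinpoint
def cloud(c):
    f=200/np.tan(np.radians(c["vfov"])/2); z=c["range_z"]; v,u=np.mgrid[0:400,0:640]
    P=np.stack([(u-c["cx"])/f*z,-(v-c["cy"])/f*z,-z,np.ones_like(z)],-1)@np.asarray(c["extrinsics"]).T
    P=P[...,:3].copy(); P[z<=0]=np.nan; return P
def at(c,u,v,h):  # pixel to plane z=h
    f=200/np.tan(np.radians(c["vfov"])/2); E=np.asarray(c["extrinsics"])
    d=E[:3,:3]@np.array([(u-c["cx"])/f,-(v-c["cy"])/f,-1]); o=E[:3,3]; return o+d*(h-o[2])/d[2]
def px(c,p):
    f=200/np.tan(np.radians(c["vfov"])/2); E=np.asarray(c["extrinsics"]); q=E[:3,:3].T@(np.asarray(p)-E[:3,3])
    return np.array([c["cx"]+f*q[0]/-q[2], c["cy"]-f*q[1]/-q[2]])
E
python3 - <<'E'
from h import *
for n in("side","top"):
    c=capture(n); cv2.imwrite(f"pics/{n}0.png",c["color"])
    print(n,[k for k in c],np.round(np.asarray(c["extrinsics"]),3).tolist(),c["vfov"],c["cx"],c["cy"])
    for l in("carrier","bridge","mouth","stop","vial","bottle","dish","timer"):
        print(l,[(np.round(d["point"],3).tolist(),round(d["p"],2)) for d in pinpoint(n,l)])
s=ctrl.observe();print(s)
E
```

```text
side ['color', 'range_z', 'vfov', 'cx', 'cy', 'extrinsics'] [[0.987, 0.046, -0.152, 0.356], [-0.158, 0.359, -0.92, -1.155], [0.012, 0.932, 0.362, 0.491], [0.0, 0.0, 0.0, 1.0]] 46.706504072517575 319.7787189719685 203.30438348254765
carrier [([0.516, 0.096, 0.001], 0.59)]
bridge [([0.372, -0.086, -0.0], 0.66), ([0.561, -0.154, 0.002], 0.62)]
mouth [([0.362, -0.05, -0.002], 0.95)]
stop [([0.384, -0.135, 0.006], 0.85), ([0.567, -0.212, 0.005], 0.56)]
vial [([0.666, -0.154, -0.0], 0.46), ([0.517, 0.1, 0.002], 0.2)]
bottle [([0.633, 0.321, -0.0], 0.86), ([0.421, -0.332, -0.0], 0.59)]
dish [([0.442, 0.356, 0.0], 0.68), ([0.522, 0.098, 0.003], 0.44)]
timer [([0.419, -0.335, -0.001], 0.74)]
top ['color', 'range_z', 'vfov', 'cx', 'cy', 'extrinsics'] [[0.036, 0.976, -0.216, 0.286], [-0.999, 0.036, -0.003, 0.012], [0.005, 0.216, 0.976, 1.187], [0.0, 0.0, 0.0, 1.0]] 56.51079784936537 329.6614342557986 200.19794667078864
carrier [([0.517, 0.092, 0.002], 0.97)]
bridge [([0.372, -0.088, -0.001], 0.94), ([0.56, -0.156, 0.003], 0.55), ([0.663, -0.153, 0.004], 0.27)]
mouth [([0.555, -0.104, 0.003], 0.
[... 273 characters left out ...]
 'joint_positions': array([-1.25599943e+00,  3.19576375e-01,  1.56448466e+00,  1.92763984e-05,
        1.25738440e+00, -2.00098672e-02]), 'qd': array([-7.37221636e-04, -1.86934289e-03, -1.92865700e-04, -2.74073129e-04,
       -8.92140087e-04, -4.69805674e-06]), 'joint_torque': array([ 6.73526438e-05, -4.15398967e+01, -2.34425265e+01,  1.14103050e-04,
        1.25670595e-04,  1.33638014e-05]), 'tool_pos': array([ 0.18894576, -0.54309533,  0.23135749]), 'tool_rot': array([3.09753616e+00, 5.23427297e-01, 6.24509319e-05]), 'force': array([-0.68645138, -0.62679029,  1.33533529]), 'wrist_torque': array([ 0.01485921,  0.01580043, -0.02074096]), 'grasp_force': 0.0, 'grip_width': 0.08528574746233783}
```

View pics/top0.png

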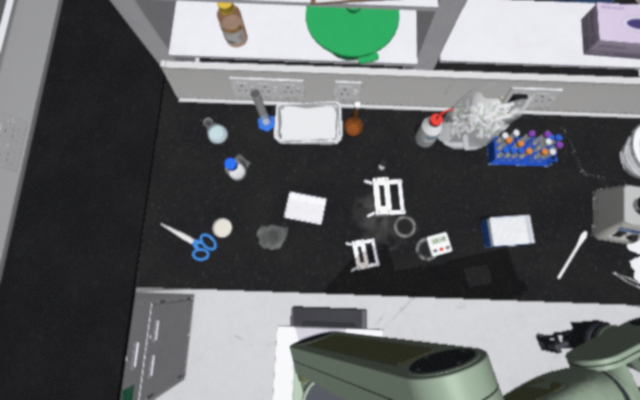

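View pics/side0.png

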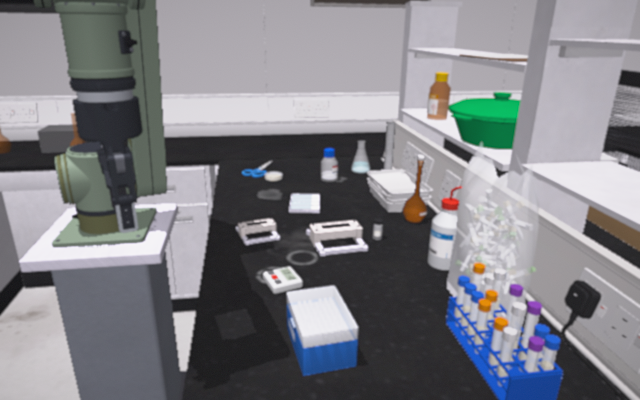

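```bash
cat > m.py <<'E'
from h import *
def rect(n,lo,hi,label,near):
    c=capture(n); P=cloud(c); best=None
    for d in silhouettes(n,label):
        m=d["pixels"]&np.isfinite(P[...,2])&(P[...,2]>lo)&(P[...,2]<hi)
        if m.sum()<30: continue
        q=P[m]; 
        if np.linalg.norm(np.median(q[:,:2],0)-near)>.07: continue
        q=q[np.linalg.norm(q[:,:2]-np.median(q[:,:2],0),axis=1)<.09]
        r=cv2.minAreaRect((q[:,:2]*1000).astype(np.float32)); 
        print(n,label,len(q),"med z",np.round(np.median(q[:,2]),4),"rect",np.round(r[0],1),np.round(r[1],1),round(r[2],1),"mean",np.round(q.mean(0)*1000,1));
E
python3 - <<'E'
from m import *
for n in("top","side"):
    rect(n,.005,.025,"carrier",(.517,.094)); rect(n,.03,.05,"bridge",(.56,-.155)); rect(n,.03,.05,"bridge",(.372,-.087))
E
```

```text
top carrier 900 med z 0.0097 rect [517.7  94.8] [119.9  85.4] 81.2 mean [517.6  94.9   9.8]
top bridge 578 med z 0.0374 rect [ 560.6 -149.4] [118.6  51.4] 5.0 mean [ 559.2 -148.9   37.4]
top bridge 44 med z 0.0307 rect [375.  -84.5] [79.6 34.3] 14.7 mean [376.3 -83.8  31.2]
side carrier 447 med z 0.0073 rect [515.8  92.9] [132.1  81.3] 80.6 mean [515.5  87.8   7.4]
side bridge 493 med z 0.0353 rect [ 559.2 -152.6] [117.6  55. ] 5.2 mean [ 558.  -158.2   35. ]
```

The top view shows the carrier at (306,208), the large bridge at (388,196) and its small look-alike at (365,253). The vial is at (381,165) and the timer at (438,245). The side view agrees: large bridge at (337,237), small one at (257,230).

In the bridge frame the carrier is about 249 mm before the origin, 21 mm off centre towards the robot and turned about 14°. I'll square and centre it with a two-finger push on its long side, then push it home from the rear.

```bash
R='[[[1,1,0,-0.14],[1,1,0,-0.14],[1,1,0,-0.14],[1,1,0,-0.14],[1,1,0,-0.14],[1,1,0,-0.14],[1,1,0,-0.14],[1,1,0,-0.14],[1,1,0,-0.14],[0.94,1,0,-0.16]]]'; python3 -m handwheel '[[[1,1,0,-0.14],[1,1,0,-0.14],[1,1,0,-0.14],[1,1,0,-0.14],[1,1,0,-0.14],[1,1,0,-0.14],[1,1,0,-0.14],[1,1,0,-0.14],[1,1,0,-0.14],[0.94,1,0,-0.16]]]' 0.6
```

```text
time: 2.75
tool_pos: [0.4383, -0.2922, 0.2315]
tool_rot: [3.138, 0.135, 0.001]
force: [-0.1, -0.3, 1.0]
grip_width: 0.0509
grasp_force: 0.0
```

```bash
python3 -m handwheel '[[[0,1,0,0],[0,1,0,0],[0,1,0,0],[0,1,0,0],[0,1,0,0],[0,1,0,0],[0,1,0,0],[0,1,0,0],[0,1,0,0],[0,1,0,0]]]'; python3 -m handwheel '[[[0,1,0,0],[0,1,0,0],[0,1,0,0],[0,1,-0.5,0],[0,1,-1,0],[0,0,-1,0],[0,0,-1,0],[0,0,-1,0],[0,0,-1,0],[0,0,0,0]]]'
```

```text
time: 4.0
tool_pos: [0.4374, -0.0423, 0.2315]
tool_rot: [3.138, 0.136, 0.001]
force: [-0.3, -0.6, 0.1]
grip_width: 0.0511
grasp_force: 0.0
time: 5.25
tool_pos: [0.4362, 0.0817, 0.0927]
tool_rot: [3.138, 0.137, -0.006]
force: [-0.0, 1.0, -0.1]
grip_width: 0.0511
grasp_force: 0.0
```

```bash
python3 -m handwheel '[[[0,0,-1,0],[0,0,-1,0],[0,0,-1,0],[0,0,-0.3,0],[0,0,-0.3,0],[0,0,0,0]]]'
python3 - <<'E'
from h import *
a=capture("top")["color"][150:270,240:420]; b=capture("side")["color"][150:270,210:390]
cv2.imwrite("pics/a1.png",cv2.resize(np.hstack([a,b]),None,fx=2.2,fy=2.2,interpolation=cv2.INTER_CUBIC))
E
```

```text
time: 6.0
tool_pos: [0.4378, 0.082, 0.0042]
tool_rot: [3.139, 0.137, 0.001]
force: [0.1, 0.6, 0.4]
grip_width: 0.0515
grasp_force: 0.0
```

View pics/a1.png

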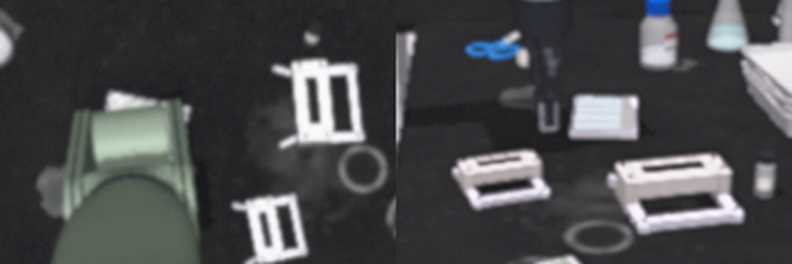

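The side crop shows the fingers at (549,110), standing on the table on the robot side of the carrier (605,115), ready for the lateral push.

```bash
python3 -m handwheel '[[[0,0,-0.08,0],[0.19,0.017,0,0],[0.19,0.017,0,0],[0.19,0.017,0,0],[0.19,0.017,0,0],[0.19,0.017,0,0],[0.19,0.017,0,0]]]';  python3 -m handwheel '[[[0.19,0.017,0,0],[0.19,0.017,0,0],[0.15,0.013,0,0],[0.15,0.013,0,0],[0.1,0.009,0,0],[0,0,0,0]]]'
python3 - <<'E'
from m import *
rect("side",.004,.025,"carrier",(.53,.094)); 
b=capture("side")["color"][150:270,210:390]
cv2.imwrite("pics/a2.png",cv2.resize(b,None,fx=3,fy=3,interpolation=cv2.INTER_CUBIC))
E
```

```text
time: 6.98
tool_pos: [0.4658, 0.0844, 0.0017]
tool_rot: [3.138, 0.136, -0.001]
force: [-1.0, -0.2, -0.1]
grip_width: 0.0515
grasp_force: 0.6
time: 7.72
tool_pos: [0.486, 0.0863, 0.0019]
tool_rot: [-3.139, -0.137, -0.002]
force: [0.4, -0.6, 0.4]
grip_width: 0.0514
grasp_force: 0.0
side carrier 395 med z 0.0072 rect [539.3 101.7] [126.9  80.8] 89.6 mean [540.1  94.8   7.2]
```

View pics/a2.png

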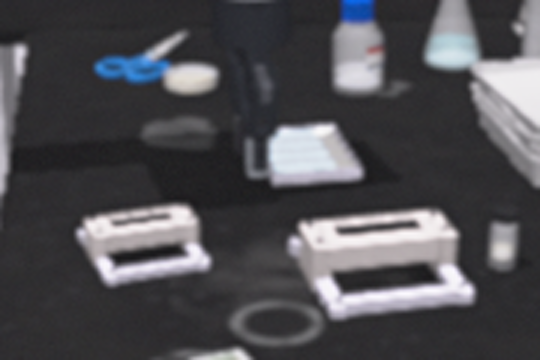

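The carrier at (315,155) in the crop now lies square to the fingers. I'll back off, rise, turn 90° and go behind the rear edge.

```bash
python3 -m handwheel '[[[-0.5,-0.04,0,0],[-0.5,-0.04,0,0],[0,0,1,0],[0,0,1,0],[0,0,1,0],[0,1,0,1],[0,1,0,1],[0,1,0,1],[0,1,0,1],[0,0.2,0,1]]]'; python3 -m handwheel '[[[0.4,0,0,1],[0.6,0,0,1],[0.6,0,0,1],[0.6,0,0,1],[0.6,0,0,0],[0,0,0,0],[0,0,0,0]]]';  python3 - <<'E'
from m import *
for n in("top","side"): rect(n,.004,.025,"carrier",(.538,.097)); rect(n,.03,.05,"bridge",(.56,-.155))
b=capture("top")["color"][150:270,240:420]
cv2.imwrite("pics/a3.png",cv2.resize(b,None,fx=3,fy=3,interpolation=cv2.INTER_CUBIC))
E
```

```text
time: 9.12
tool_pos: [0.4593, 0.1902, 0.0767]
tool_rot: [-2.781, -1.461, 0.0]
force: [-0.4, -0.3, 0.7]
grip_width: 0.0511
grasp_force: 0.0
time: 10.0
tool_pos: [0.5296, 0.189, 0.0766]
tool_rot: [-2.124, -2.314, 0.002]
force: [1.0, 0.1, -0.1]
grip_width: 0.0511
grasp_force: 0.0
top carrier 837 med z 0.0098 rect [539.2 103.3] [ 87.  111.4] 5.4 mean [539.8 101.4   9.8]
top bridge 546 med z 0.0373 rect [ 558.7 -149.7] [115.1  51.5] 4.6 mean [ 557.3 -148.6   37.4]
side carrier 463 med z 0.0071 rect [536.6 104.1] [ 84.2 127.7] 3.7 mean [537.  100.2   7.2]
side bridge 488 med z 0.0352 rect [ 558.8 -153.2] [117.5  54.4] 6.5 mean [ 557.8 -158.3   35. ]
```

View pics/a3.png

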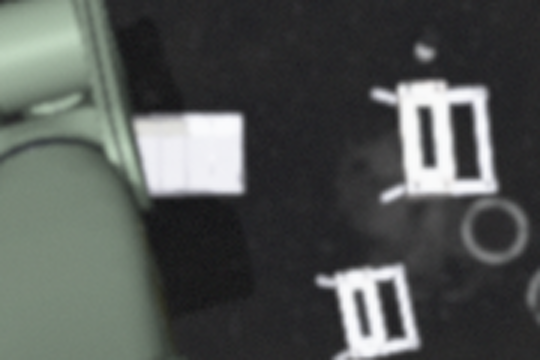

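The top crop shows the carrier at (190,153), square and in line with the large bridge's mouth (390,145), and 1 to 2 mm off the centre line by measurement. Next I'll descend behind it and push.

```bash
python3 -m handwheel '[[[0,0,-1,0],[0,0,-1,0],[0,0,-0.8,0],[0,0,-0.18,0],[0,0,0,0]]]'; python3 -m handwheel '[[[0.026,-0.3,0,0],[0.026,-0.3,0,0],[0.026,-0.3,0,0],[0.026,-0.3,0,0],[0.026,-0.3,0,0],[0.026,-0.3,0,0],[0.026,-0.3,0,0],[0.026,-0.3,0,0],[0.026,-0.3,0,0],[0.026,-0.3,0,0]]]'; python3 -m handwheel '[[[0.026,-0.3,0,0],[0.026,-0.3,0,0],[0.026,-0.3,0,0],[0.026,-0.3,0,0],[0.026,-0.3,0,0],[0.026,-0.3,0,0],[0.026,-0.3,0,0],[0.026,-0.3,0,0],[0.026,-0.2,0,0],[0,0,0,0]]]';  python3 - <<'E'
from m import *
for n in("top","side"): rect(n,.004,.025,"carrier",(.55,-.045))
b=capture("top")["color"][150:270,240:420]
a=capture("side")["color"][150:270,210:390]
cv2.imwrite("pics/a4.png",cv2.resize(np.hstack([b,a]),None,fx=2.2,fy=2.2,interpolation=cv2.INTER_CUBIC))
E
```

```text
time: 11.08
tool_pos: [0.5306, 0.1893, 0.0025]
tool_rot: [2.123, 2.316, 0.0]
force: [-0.2, -0.4, -0.6]
grip_width: 0.0514
grasp_force: 0.0
time: 12.32
tool_pos: [0.5369, 0.1137, 0.0023]
tool_rot: [-2.123, -2.316, 0.0]
force: [-0.6, 2.2, 2.3]
grip_width: 0.0512
grasp_force: 1.2
time: 13.58
tool_pos: [0.5427, 0.0485, 0.0021]
tool_rot: [2.123, 2.316, -0.001]
force: [-0.3, -0.0, 0.5]
grip_width: 0.0514
grasp_force: 0.0
top carrier 402 med z 0.0095 rect [553.8 -54.4] [84.7 51.4] 4.9 mean [553.4 -54.3   9.6]
side carrier 479 med z 0.0075 rect [547.8 -16.2] [ 84.  107.1] 5.5 mean [547.3 -16.9   7.5]
```

View pics/a4.png

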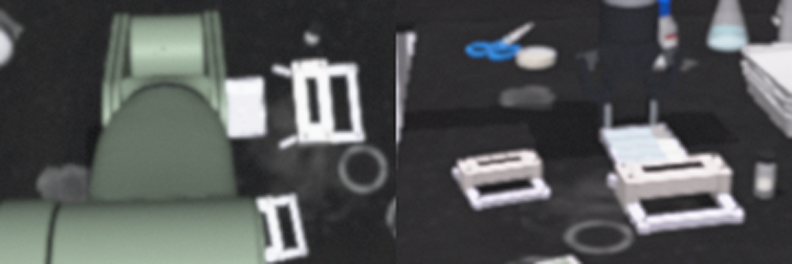

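The crops show the carrier's front at (245,108), squarely entering the flared mouth. Continuing, slower as it goes in.

```bash
python3 -m handwheel '[[[0.02,-0.25,0,0],[0.02,-0.25,0,0],[0.02,-0.25,0,0],[0.02,-0.25,0,0],[0.02,-0.25,0,0],[0.02,-0.25,0,0],[0.02,-0.25,0,0],[0.02,-0.25,0,0],[0.02,-0.25,0,0],[0.02,-0.25,0,0]]]'; python3 -m handwheel '[[[0.02,-0.2,0,0],[0.02,-0.2,0,0],[0.02,-0.2,0,0],[0.02,-0.2,0,0],[0.02,-0.2,0,0],[0.02,-0.2,0,0],[0.02,-0.2,0,0],[0.02,-0.2,0,0],[0.02,-0.2,0,0],[0.02,-0.2,0,0]]]'
```

```text
time: 15.12
tool_pos: [0.5478, -0.0137, 0.0023]
tool_rot: [2.123, 2.316, 0.0]
force: [-0.1, 1.0, -1.3]
grip_width: 0.0515
grasp_force: 0.5
time: 16.38
tool_pos: [0.5528, -0.0636, 0.0023]
tool_rot: [2.123, 2.316, 0.0]
force: [-0.6, 1.3, 0.1]
grip_width: 0.0513
grasp_force: 0.6
```

```bash
python3 -m handwheel '[[[0.009,-0.1,0,0],[0.009,-0.1,0,0],[0.009,-0.1,0,0],[0.009,-0.1,0,0],[0.009,-0.1,0,0]]]'; python3 -m handwheel '[[[0.005,-0.06,0,0],[0.005,-0.06,0,0]]]';  python3 -m handwheel '[[[0.005,-0.06,0,0],[0,0,0,0]]]'
```

```text
time: 17.0
tool_pos: [0.5539, -0.0759, 0.0023]
tool_rot: [2.123, 2.316, 0.0]
force: [0.2, 1.1, -0.4]
grip_width: 0.0513
grasp_force: 0.6
time: 17.25
tool_pos: [0.5542, -0.0789, 0.0023]
tool_rot: [2.123, 2.316, 0.0]
force: [0.4, 0.4, -0.4]
grip_width: 0.0509
grasp_force: 0.6
time: 17.5
tool_pos: [0.5543, -0.0805, 0.0024]
tool_rot: [2.123, 2.316, -0.0]
force: [-0.1, -0.2, -0.4]
grip_width: 0.0512
grasp_force: 0.2
```

```bash
python3 -m handwheel '[[[0.005,-0.05,0,0],[0,0,0,0]]]'; python3 -m handwheel '[[[0.005,-0.05,0,0],[0,0,0,0]]]';  python3 -m handwheel '[[[0.005,-0.05,0,0],[0,0,0,0]]]'; python3 -m handwheel '[[[0.005,-0.05,0,0],[0,0,0,0]]]'
```

```text
time: 17.75
tool_pos: [0.5541, -0.0807, 0.0023]
tool_rot: [-2.122, -2.315, -0.001]
force: [-0.8, 5.1, 1.0]
grip_width: 0.0512
grasp_force: 2.5
time: 18.0
tool_pos: [0.5539, -0.0809, 0.0024]
tool_rot: [-2.121, -2.313, -0.002]
force: [-0.5, 9.8, 1.4]
grip_width: 0.0512
grasp_force: 4.6
time: 18.25
tool_pos: [0.5537, -0.0811, 0.0023]
tool_rot: [-2.121, -2.312, -0.003]
force: [-0.0, 13.0, 2.2]
grip_width: 0.0512
grasp_force: 6.8
time: 18.5
tool_pos: [0.5535, -0.0812, 0.0023]
tool_rot: [-2.12, -2.31, -0.004]
force: [-0.6, 17.6, 4.1]
grip_width: 0.0514
grasp_force: 9.0
```

The force climbs steeply at bridge x ≈ -71 for the tool, which is where it should be with the carrier home. I'll back off, lift clear and check.

```bash
python3 -m handwheel '[[[-0.02,0.2,0,0],[-0.04,0.5,0,0],[-0.08,1,0,0],[0,0.5,0.3,0],[0,0,1,0],[0,0,1,0],[0,0.5,1,0],[-0.5,1,1,0],[-1,1,1,0],[-1,1,0,0]]]'; python3 -m handwheel '[[[-1,1,0,0],[-1,1,0,0],[0,1,0,0],[0,0,0,0]]]'
python3 - <<'E'
from m import *
for n in("top","side"):
    rect(n,.003,.02,"carrier",(.56,-.15))
    for l in("carrier","bridge","stop","vial","bottle","dish","timer"):
        print(l,[(np.round(d["point"],3).tolist(),round(d["p"],2)) for d in pinpoint(n,l)][:2])
b=capture("top")["color"][150:270,240:420]
a=capture("side")["color"][150:270,210:390]
cv2.imwrite("pics/a5.png",cv2.resize(np.hstack([b,a]),None,fx=2.2,fy=2.2,interpolation=cv2.INTER_CUBIC))
E
```

```text
time: 19.75
tool_pos: [0.4899, 0.0579, 0.1374]
tool_rot: [2.12, 2.312, 0.007]
force: [0.3, 0.2, 0.4]
grip_width: 0.051
grasp_force: 0.0
time: 20.25
tool_pos: [0.439, 0.1332, 0.1356]
tool_rot: [2.119, 2.318, 0.002]
force: [0.5, 0.3, 0.4]
grip_width: 0.0511
grasp_force: 0.0
top carrier 429 med z 0.0092 rect [ 561.2 -148. ] [ 80.9 117.5] 4.8 mean [ 562.3 -142.7    9.2]
carrier [([0.563, -0.151, 0.002], 0.82)]
bridge [([0.376, -0.089, -0.002], 0.82), ([0.557, -0.154, 0.003], 0.8)]
stop [([0.39, -0.13, -0.001], 0.95), ([0.569, -0.212, 0.003], 0.77)]
vial [([0.665, -0.153, 0.004], 0.59)]
bottle [([0.633, 0.324, 0.002], 0.66)]
dish [([0.442, 0.356, -0.005], 0.58), ([0.567, -0.209, 0.003], 0.55)]
timer [([0.417, -0.334, -0.001], 0.94)]
side carrier 334 med z 0.0077 rect [ 563.1 -187.5] [91.9 57.8] 4.3 mean [ 563.  -187.4    7.7]
side carrier 423 med z 0.0088 rect [ 562.2 -181.3] [118.6  89.7] 6.0 mean [ 558.2 -198.2   10. ]
carrier [([0.564, -0.144, 0.003], 0.72)]
bridge [([0.376, -0.085, 0.001], 0.8), ([0.561, -0.154, 0.003], 0.68)]
stop [([0.564, -0.213, 0.002], 0.63)]
vial [([0.667, -0.152, 0.001], 0.55)]
bottle [([0.631, 0.32, -0.003], 0.81), ([0.568, -0.209, 0.003], 0.65)]
dish [([0.443, 0.353, 0.005], 0.72)]
timer []
```

View pics/a5.png

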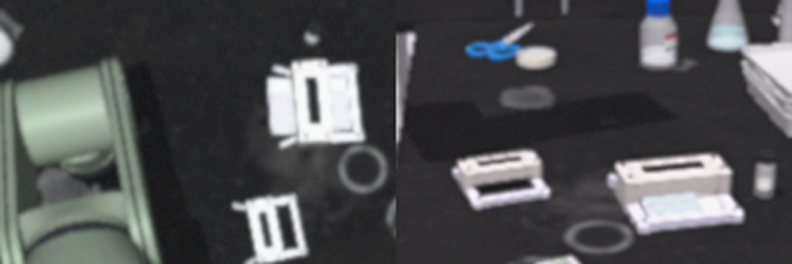

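The crops show the carrier filling the channel right up to the stop bar at (350,105), with its rear just outside the cheeks at (275,107). It lies flat, and the bystanders stand where they were.

```bash
python3 -c "
from bench import order; print(order.hand_in())"
```

```text
the job is handed in; nothing more can be done
None
```

The carrier is home flat against the stop bar under the larger bridge, pushed only with the fingers; the bystanders did not move, and the job was handed in at about 20 s.

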